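# Push the tin and the jar back against the stone ledge

### The job

Tidy the counter: push the white rectangular tin and the round glass jar back along the counter until both stand right up against the front of the low stone ledge, the tin squarely with its long side flat on the stone. They belong side by side in the space between the stone mortar and the wooden salt box, the tin next to the mortar and the jar next to the salt box. Only slide them with the fingers, never lift, tip or grip them, and leave everything else where it stands.

Things in the scene. Friction and masses are not known exactly. Their poses are not given: they have to be found in the camera images.
- tin: white rectangular tin with a pale wooden lid, loose on the counter in front of the row; 95 mm along its x, 130 mm along its y (long side), 70 mm high (the lid, the top 8 mm, is set in 3 mm all round); about 0.4 kg, takes about 2 to 7 N to slide. Origin: centre of its underside. Starts skewed up to 0.4 rad to the ledge. Home: origin 47.5 mm in front of the ledge's face.
- jar: round clear glass jar with a pale wooden lid, standing loose on the counter in front of the row; 92 mm diameter, 72 mm high (lid 86 mm diameter, the top 12 mm); about 0.4 kg, takes about 2 to 7 N to slide. Origin: centre of its underside. Its home has its centre 46 mm in front of the ledge's face.
- ledge: low fixed grey stone ledge at the far side of the counter: 640 mm long along its y, 100 mm deep, 50 mm high; small spice pots on it reach to 112 mm, 40 mm behind its face and 180 mm or more off its middle. Origin: middle of the foot of the front face, which looks to the robot; x points away from the robot into the stone, y runs along the face; turned up to 0.1 rad.
- mortar: round open marble mortar, 100 mm diameter at the rim, 70 mm high, with a short pestle that stands up to about 83 mm; a loose bystander close before the ledge, about 210 mm left or right of its middle. Origin: centre of its underside.
- saltbox: square dark wooden salt box, 80 mm by 80 mm by 68 mm high; a loose bystander close before the ledge, about 210 mm to the other side of its middle, so that about 330 mm lie free between it and the mortar. Origin: centre of its underside.
- ramekin: small white dish, 54 mm diameter, 36 mm high, a loose bystander in front of the middle of the ledge, nearer the robot than tin and jar; origin: centre of its underside.
- mill: small dark wooden pepper mill, 50 mm diameter, 84 mm high, a loose bystander far to the left; origin: centre of its underside.
- mug: blue mug, 80 mm diameter, 80 mm high, handle to its +y, a loose bystander far to the right; origin: centre of its underside.
- spoon: wooden spoon lying flat along its x, a loose bystander at the near right; origin: its underside, mid-length.
- eggcup: white egg cup, 44 mm diameter, 55 mm high, a loose bystander at the near left; origin: centre of its underside.
Not all that is in view belongs to the job. What is shaped like the tin but purple is not meant.

How it is judged:
At the end, for the whole second after the job is handed in: Tin and jar stand upright and at rest on the counter within 6 mm of the ledge's face, the tin's long side parallel to the face within 0.06 rad, both between the mortar and the salt box with the tin on the mortar's side and the jar on the salt box's side; no other thing has moved by 20 mm or more (x of tin in the frame of ledge between -0.0535 and -0.04 m and x of jar in the frame of ledge between -0.052 and -0.04 m and angle between the y axis of tin and the y axis of ledge, either way round below 0.06 rad and y of tin in the frame of ledge between -0.115 and 0.115 m and y of jar in the frame of ledge between -0.14 and 0.14 m and ((y of mortar in the frame of ledge above 0 m and y of tin in the frame of ledge above -0.03 m and y of jar in the frame of ledge below 0.03 m) or (y of mortar in the frame of ledge below 0 m and y of tin in the frame of ledge below 0.03 m and y of jar in the frame of ledge above -0.03 m)) and height (world z) of each of tin, jar below 0.006 m and angle between each of tin, jar's own z axis and vertical below 0.06 rad and linear speed of each of tin, jar below 0.01 m/s and distance of each of mortar, saltbox, ramekin, mill, mug, spoon, eggcup from where it was at the start of the episode below 0.02 m); the robot touches nothing.
It fails at once if the tin is lifted or tipped (height (world z) of tin above 0.012 m or angle between tin's own z axis and vertical above 0.2 rad).
It fails at once if the jar is lifted or tipped (height (world z) of jar above 0.012 m or angle between jar's own z axis and vertical above 0.2 rad).
It fails at once if a bystander (mortar, salt box, ramekin, mill, mug, spoon or egg cup) is moved by 20 mm or more (distance of any of mortar, saltbox, ramekin, mill, mug, spoon, eggcup from where it was at the start of the episode above 0.02 m).
It also fails if it takes over 67 s, if anything falls off the work surface, if the arm or the gripper's body presses on something with over 40 N, if the wrist force passes 120 N, or if a joint passes its speed limit or range.

### The arm

A 7-joint arm with a two-finger parallel gripper is mounted at the origin on the work surface. World frame = base frame: x ahead of the robot, y to its left, z up, the work surface at z = 0. Lengths are in m, angles in rad, forces in N, time in s.
With the tool pointing down it reaches from about 0.425 to 0.925 m from the base axis. Payload 6.8 kg.
Tool frame: the origin (TCP) lies at the very end of the fingers, on their centre line; the grasp point (between the pads) lies bot.grip_depth behind it (bot.grip_depth is the distance from the TCP to the grasp point, in m); z points along the fingers, y is the line along which they close (so a half turn about z gives the same grasp; the last joint's range is limited). The gripper opens to 85 mm and grips with 20 to 120 N. Pads are 22 mm wide; open, the fingers measure 114 mm over their backs; the gripper's body (76 mm by 85 mm) begins 54 mm behind the grasp point. The pads swing forward as they close: fully open they stand 13 mm farther back than shut.
Start: joints at [1.095, 0.477, 0.022, 1.555, -0.011, 1.109, -0.083], TCP at [0.243, -0.63, 0.231] pointing down, gripper open.
Joint ranges: [-2.96, 2.96], [-0.34, 2.1], [-1.41, 1.46], [0.24, 2.44], [-1.37, 4.51], [0.17, 1.92], [-2.96, 2.96]. Speed limits (rad/s): [2.39, 2.39, 3.14, 3.14, 3.14, 3.14, 3.14].

### API

Orientations are given as a unit quaternion [w, x, y, z].
In Python, from station import bot gives the robot as it stands.
- The arm moves only by the tool send_rows, never from a script. Its arguments are lists of equal length, an entry for each row: "slide": the shift along the tool's x, y, z in mm, a list of three; "roll": the turn about the tool's z in degrees; "claw": the opening, from 0 (shut) to 1 (fully open). A call has exactly 8 rows; each row is the pose to reach, as a shift and turn from the pose commanded when the call began, along the tool's axes at that moment; what a row does not reach only later rows make up. A row lasts 1/12 s, in which the tool goes at most 41.7 mm and 7.16 degrees, less where a joint would pass 70% of its speed; a pose out of reach is approached as far as the arm can. A call with a gripper value outside its range is refused whole. The fingers move at their own pace and stop on an object; "force" is the grip in N (left out, the last holds). Time passes only in rows, so rows that repeat a pose let the fingers close, or fill a call up. It gives the time, the measured TCP pose, the force, the opening and the grip force at its end, in the units of the state.
- bot.get_obs(): the state, without advancing time (a new reading comes with each control period).
- bot.read_camera(name): name is "side" or "top"; returns the picture (480x640x3 uint8, red, green, blue); there is no depth.
- bot.camera_model(name): a dict with "camera_matrix" (3x3 intrinsics, pixels), "camera_from_world" (4x4, takes a point from world to camera coordinates). Camera axes: x right, y down, z forward; pixel columns grow to the right and rows downward; lengths in m; the calibration is good to about 2 mm. A picture is of the moment at which its call begins. camera_model takes no time and is no camera call.
- bot.hand_in(): hands the job in; it is judged then, once.
The state is a dict: "t": time; "q": joint angles; "joint_vel": joint speeds; "joint_torque": joint torques, N m; "eef_pos": TCP position; "tool_rot": TCP orientation; "contact_force": force on the tool from outside, world axes, zero at the start; "torque": the same for the moment, N m; "gripper_width": opening from 0.0 (shut) to 1.0 (fully open); "grasp_force": force on a finger pad.
Only numpy, scipy, OpenCV 4.12 (cv2) and the standard library are available. Lean on these libraries where they do the work, as an engineer would, in place of code of your own. Each camera call takes 0.05 s, during which the arm holds its last target. There are 200 camera calls.

## Working session

There is one attempt and no reset: what is moved stays moved. The work goes in short steps, Python scripts to look and compute and a tool call to move; the robot and the scene stay as the last step left them, time stands still between calls to the robot, and variables do not carry over. Pictures are saved under pics/ and viewed, at most 10 in all, crops included, and the job is handed in when it is done.

Besides the shell and the picture viewer there is one more tool, called as name(argument=value, ...) on one line, values as JSON. send_rows: Moves the arm, as the interface text tells. Its arguments: {"type":"object","properties":{"slide":{"type":"array","items":{"type":"array","items":{"type":"number"}}},"roll":{"type":"array","items":{"type":"number"}},"claw":{"type":"array","items":{"type":"number"}},"force":{"type":"number"}},"required":["slide","roll","claw"]}

```bash
mkdir -p pics; cat > h.py <<'E'
import numpy as np, cv2
from station import bot
def ray(name,uv,z):
    m=bot.camera_model(name);K=np.array(m["camera_matrix"]);T=np.array(m["camera_from_world"])
    R=T[:3,:3];c=-R.T@T[:3,3]
    uv=np.atleast_2d(uv).astype(float)
    d=np.c_[uv,np.ones(len(uv))]@np.linalg.inv(K).T@R
    return c+d*((z-c[2])/d[:,2])[:,None]
def proj(name,P):
    m=bot.camera_model(name);p=np.c_[np.atleast_2d(P),np.ones(len(np.atleast_2d(P)))]@np.array(m["camera_from_world"]).T
    q=p[:,:3]@np.array(m["camera_matrix"]).T
    return q[:,:2]/q[:,2:]
def shot(name,fn):
    im=bot.read_camera(name);cv2.imwrite("pics/"+fn,im[:,:,::-1]);return im
E
python3 - <<'E'
from h import *
for n in("top","side"):
    shot(n,n+"0.png");m=bot.camera_model(n);T=np.array(m["camera_from_world"]);print(n,np.round(-T[:3,:3].T@T[:3,3],3),np.round(T[:3,:3],2).tolist(),np.round(m["camera_matrix"],0).tolist())
o=bot.get_obs();print(o["t"],o["eef_pos"],o["tool_rot"],bot.grip_depth)
E
```

```text
top [ 0.227 -0.031  1.521] [[0.12, -0.99, 0.0], [-0.97, -0.11, -0.2], [0.2, 0.02, -0.98]] [[578.0, 0.0, 324.0], [0.0, 578.0, 217.0], [0.0, 0.0, 1.0]]
side [0.247 0.539 0.845] [[-0.89, -0.45, 0.01], [-0.36, 0.71, -0.61], [0.27, -0.55, -0.79]] [[445.0, 0.0, 323.0], [0.0, 445.0, 235.0], [0.0, 0.0, 1.0]]
0.1 [ 0.24246081 -0.62937158  0.23041007] [-8.12275841e-04  9.83141024e-01  1.82846974e-01 -2.26575692e-04] 0.0187
```

View pics/top0.png

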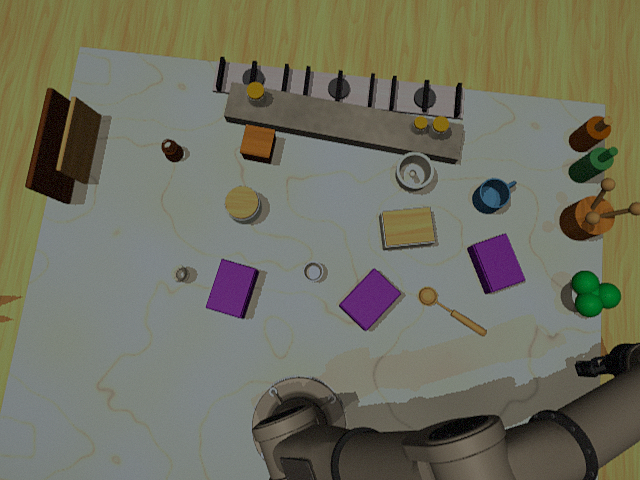

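View pics/side0.png

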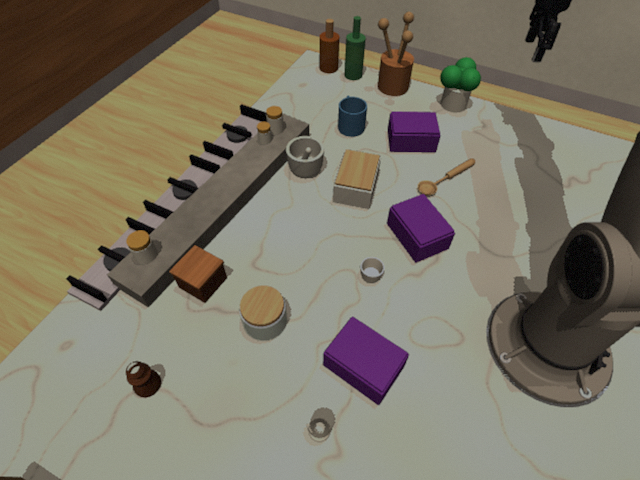

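Top view: the tin (white with pale lid) is at (409,228) and the jar at (243,204). The mortar is at (414,172), the salt box at (259,143), and the ramekin at (314,272). Tin-shaped candidates are the white one at (409,228) and purple ones at (233,288), (370,298) and (497,263). Only the white one with a wooden lid fits. I'll measure and check it in an enlarged crop.

```bash
cat > meas.py <<'E'
from h import *
def lids(im,tag=True):
    hsv=cv2.cvtColor(im,cv2.COLOR_RGB2HSV)
    m=cv2.inRange(hsv,(12,75,90),(28,255,255))
    m=cv2.morphologyEx(m,cv2.MORPH_OPEN,np.ones((3,3)))
    cs,_=cv2.findContours(m,cv2.RETR_EXTERNAL,cv2.CHAIN_APPROX_NONE)
    return m,cs
E
python3 - <<'E'
from meas import *
im=cv2.cvtColor(cv2.imread("pics/top0.png"),cv2.COLOR_BGR2RGB)
hsv=cv2.cvtColor(im,cv2.COLOR_RGB2HSV)
for n,p in dict(tinlid=(409,228),jarlid=(243,204),counter=(330,190),ledgetop=(330,115),ledgefront=(330,136),salt=(259,140),mortar=(400,172)).items(): print(n,im[p[1],p[0]],hsv[p[1],p[0]])
print("col330",[(r,im[r,330].tolist()) for r in range(100,146,2)])
m,cs=lids(im)
for c in cs:
    x,y,w,h=cv2.boundingRect(c)
    if cv2.contourArea(c)>150 and 60<y<290 and 200<x<520: print((x,y,w,h),cv2.contourArea(c),cv2.minAreaRect(c))
big=cv2.resize(im[70:290,200:467],None,fx=2.7,fy=2.7,interpolation=cv2.INTER_CUBIC)
cv2.imwrite("pics/crop0.png",big[:,:,::-1])
E
```

```text
tinlid [128 124  72] [ 28 112 128]
jarlid [130 112  65] [ 22 127 130]
counter [126 134 137] [ 98  20 137]
ledgetop [96 92 78] [23 48 96]
ledgefront [20 22  7] [ 34 174  22]
salt [125  76  24] [ 15 206 125]
mortar [103  98  80] [ 23  57 103]
col330 [(100, [109, 102, 97]), (102, [97, 93, 77]), (104, [92, 88, 73]), (106, [93, 88, 77]), (108, [98, 91, 75]), (110, [96, 91, 81]), (112, [95, 87, 77]), (114, [97, 93, 80]), (116, [99, 93, 84]), (118, [101, 98, 82]), (120, [98, 90, 79]), (122, [102, 94, 79]), (124, [101, 92, 82]), (126, [98, 92, 81]), (128, [103, 97, 86]), (130, [100, 97, 83]), (132, [100, 98, 83]), (134, [109, 104, 88]), (136, [20, 22, 7]), (138, [33, 28, 21]), (140, [16, 11, 10]), (142, [136, 143, 146]), (144, [126, 132, 137])]
(420, 287, 18, 19) 216.5 ((428.5, 296.0), (18.0, 17.0), 90.0)
(383, 208, 51, 37) 1491.0 ((407.9901123046875, 225.90098571777344), (34.0302734375, 48.55781555175781), 84.2894058227539)
(225, 186, 33, 32) 779.0 ((241.25003051757812, 201.75001525878906), (31.11269760131836, 31.819805145263672), 45.0)
(240, 125, 35, 33) 805.5 ((256.9316711425781, 140.48536682128906), (29.962661743164062, 29.194387435913086), 12.094757080078125)
(433, 116, 16, 15) 176.0 ((440.5, 123.0), (14.0, 15.0), 90.0)
(247, 82, 17, 16) 203.5 ((255.0, 89.5), (15.0, 16.0), 90.0)
```

View pics/crop0.png

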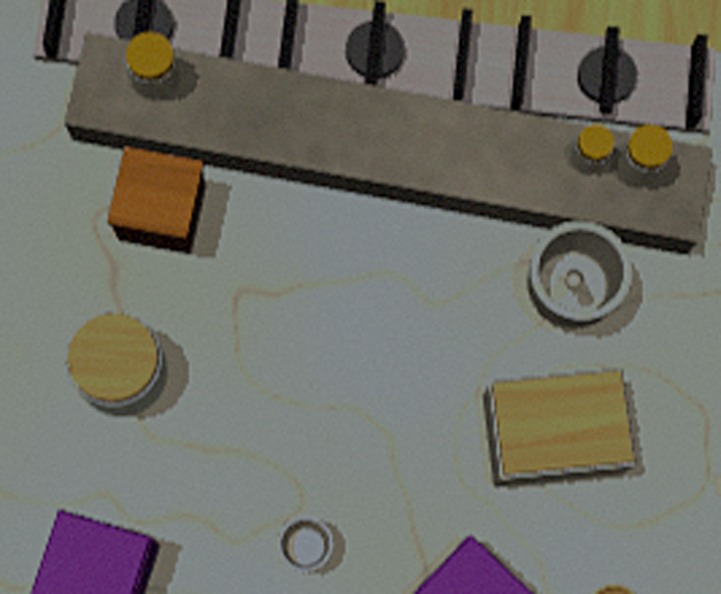

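The crop confirms it: the white-sided tin with the wooden lid is at full-image (408,226), and the jar is at (241,202). The dark front face of the ledge runs from (225,118) to (460,160), with the mortar at right and the salt box at left.

```bash
cat >> meas.py <<'E'
def ledge(im):
    v=im.max(2).astype(int); T=[];B=[]
    for c in range(280,392):
        r0=int(119+(c-225)*0.175)
        d=[r for r in range(r0-8,r0+20) if v[r,c]<60]
        if len(d)>3: T.append((c,d[0]-.5)); B.append((c,d[-1]+.5))
    out=[]
    for pts,z in((T,.05),(B,0)):
        P=ray("top",np.array(pts),z)[:,:2]
        vx,vy,x0,y0=cv2.fitLine(P.astype(np.float32),cv2.DIST_HUBER,0,.01,.01).ravel()
        if vy<0:vx,vy=-vx,-vy
        out.append((np.arctan2(-vx,vy),np.array([x0,y0]),np.array([vx,vy])))
    return out
def things(im):
    m,cs=lids(im);R={}
    for c in cs:
        a=cv2.contourArea(c)
        if a<600:continue
        x,y,w,h=cv2.boundingRect(c)
        if not(55<y<330 and 180<x<520):continue
        P=ray("top",c[:,0,:],.07)[:,:2].astype(np.float32)
        (cx,cy),(w,h),ang=cv2.minAreaRect(P*1000);
        if 1200<a<2200:
            b=cv2.boxPoints(((cx,cy),(w,h),ang));e=[b[1]-b[0],b[2]-b[1]];l=max(e,key=np.linalg.norm)
            l=l if l[1]>0 else -l
            R["tin"]=(cx/1000,cy/1000,np.arctan2(-l[0],l[1]),w,h)
        elif a<1200:
            mm=np.mean(m*0+cv2.cvtColor(im,cv2.COLOR_RGB2HSV)[:,:,1],where=cv2.drawContours(m*0,[c],-1,1,-1)>0)
            n="saltbox" if mm>170 else "jar"
            q=cv2.fitEllipse(c);ctr=ray("top",[q[0]],.068 if n=="saltbox" else .072)[0]
            R[n]=(ctr[0],ctr[1],w,h)
    return R
E
python3 - <<'E'
from meas import *
im=cv2.cvtColor(cv2.imread("pics/top0.png"),cv2.COLOR_BGR2RGB)
L=ledge(im)
for l in L: print(l)
R=things(im)
# mortar ends and ledge ends
E=ray("top",[(225,120),(461,161.5)],.05);print("ledge ends",E,np.linalg.norm(E[0]-E[1]))
for n,uv,z in(("mortar",(414.5,170.5),.07),("ramekin",(313.5,271),.036),("mill",(168,146),.084),("mug",(487,190),.08),("spoonhead",(428,296),.01),("eggcup",(181,273),.055)): R[n]=ray("top",[uv],z)[0][:2]
a=(L[0][0]+L[1][0])/2;o=np.mean([E[0][:2],E[1][:2]],0)
Rt=np.array([[np.cos(a),np.sin(a)],[-np.sin(a),np.cos(a)]])
o=L[0][1]+L[0][2]*np.dot(o-L[0][1],L[0][2])
print("origin",o,a)
for k,v in R.items(): print(k,np.round(v,3),"ledge fr",np.round(Rt@(np.array(v[:2])-o),4))
P=ray("top",[(207,312),(258,268),(245,318),(222,259),(370,330),(340,297),(402,293),(373,269)],.07);print(P.round(3))
E
```

```text
(np.float32(-0.07586725), array([ 0.74758804, -0.00628672], dtype=float32), array([0.0757945, 0.9971235], dtype=float32))
(np.float32(-0.07520624), array([ 0.75065094, -0.00710922], dtype=float32), array([0.07513537, 0.99717337], dtype=float32))
ledge ends [[ 0.75905394  0.29381894  0.05      ]
 [ 0.71768751 -0.34495411  0.05      ]] 0.6401110761663676
origin [ 0.74607791 -0.02615343] -0.07553674
tin [  0.524  -0.218   0.218  88.242 123.513] ledge fr [-0.2069 -0.2078]
jar [ 0.536  0.214 82.08  82.381] ledge fr [-0.2275  0.2237]
saltbox [ 0.706  0.197 78.969 79.6  ] ledge fr [-0.0573  0.2197]
mortar [ 0.672 -0.222] ledge fr [-0.0588 -0.2007]
ramekin [0.385 0.009] ledge fr [-0.363  0.008]
mill [0.659 0.423] ledge fr [-0.1211  0.4409]
mug [ 0.639 -0.41 ] ledge fr [-0.0775 -0.3911]
spoonhead [ 0.358 -0.293] ledge fr [-0.3673 -0.2958]
eggcup [0.338 0.342] ledge fr [-0.4343  0.3361]
[[ 0.249  0.258  0.07 ]
 [ 0.372  0.148  0.07 ]
 [ 0.246  0.163  0.07 ]
 [ 0.384  0.241  0.07 ]
 [ 0.253 -0.148  0.07 ]
 [ 0.324 -0.065  0.07 ]
 [ 0.352 -0.218  0.07 ]
 [ 0.404 -0.14   0.07 ]]
```

```bash
cat > go.py <<'E'
import sys
from h import *
from scipy.spatial.transform import Rotation as Rn
O=np.array([.7461,-.0262]);A=-.0755
def go(obs,lx,ly,z,dyaw):
    """ledge-frame target (m), dyaw deg of tool x vs ledge x -> slide mm, roll deg"""
    w,x,y,q=obs["tool_rot"];R=Rn.from_quat([x,y,q,w]).as_matrix()
    c,s=np.cos(A),np.sin(A)
    W=np.r_[O+np.array([[c,-s],[s,c]])@[lx,ly],z]
    yaw=np.degrees(np.arctan2(R[1,0],R[0,0]))
    d=R.T@(W-np.array(obs["eef_pos"]))*1000
    return np.round(d,1),round((yaw-(np.degrees(A)+dyaw)+180)%360-180,1)
if __name__=="__main__":
    o=bot.get_obs();v=list(map(float,sys.argv[1:]))
    c,s=np.cos(A),np.sin(A);p=np.array([[c,s],[-s,c]])@(np.array(o["eef_pos"][:2])-O)
    print("t",round(o["t"],2),"ledge",p.round(4),"z",round(o["eef_pos"][2],4),"F",np.round(o["contact_force"],1),"w",o["gripper_width"],"j7",round(o["q"][6],2))
    for i in range(0,len(v),4): print(v[i:i+4],*go(o,*v[i:i+4]))
E
python3 go.py -.207 -.31 .2 90 -.207 -.31 .2 -90 -.207 -.31 .1 90
```

```text
t 0.1 ledge [-0.4567 -0.6394] z 0.2304 F [0.4 0.2 0.1] w 1.0010860565228146 j7 -0.08
[-0.207, -0.31, 0.2, 90.0] [ 366.9 -190.5   30.7] -64.6
[-0.207, -0.31, 0.2, -90.0] [ 366.9 -190.5   30.7] 115.4
[-0.207, -0.31, 0.1, 90.0] [ 366.9 -190.3  130.7] -64.6
```

send_rows(slide=[[35,-18,3],[70,-36,6],[105,-54,9],[140,-72,12],[175,-90,15],[210,-108,18],[245,-126,21],[280,-144,24]], roll=[-6,-12,-18,-24,-30,-36,-42,-48], claw=[0.4,0.4,0.4,0.4,0.4,0.4,0.4,0.4])

```text
t: 0.77
eef_pos: [0.4529, -0.3931, 0.207]
tool_rot: [-0.0, 0.822, 0.569, -0.0]
contact_force: [0.8, -0.9, -0.1]
gripper_width: 0.4
grasp_force: 0.0
```

```bash
python3 go.py -.207 -.31 .1 90 -.207 -.31 .01 90
```

```text
t 0.77 ledge [-0.2647 -0.388 ] z 0.207 F [ 0.8 -0.9 -0.1] w 0.3998509013021072 j7 0.15
[-0.207, -0.31, 0.1, 90.0] [ 91.   33.5 107. ] -16.3
[-0.207, -0.31, 0.01, 90.0] [ 91.   33.5 197. ] -16.3
```

send_rows(slide=[[30,11,20],[60,22,40],[85,32,60],[91,34,90],[91,34,110],[91,34,130],[91,34,140],[91,34,140]], roll=[-5,-10,-14,-16,-16,-16,-16,-16], claw=[0.4,0.4,0.4,0.4,0.4,0.4,0.4,0.4])

```text
t: 1.43
eef_pos: [0.5146, -0.3211, 0.0647]
tool_rot: [-0.002, 0.737, 0.676, -0.001]
contact_force: [0.1, 0.4, -1.0]
gripper_width: 0.4
grasp_force: 0.0
```

```bash
python3 - <<'E'
from h import *
shot("side","s1.png"); 
E
python3 go.py -.207 -.31 .01 90
```

```text
t 1.48 ledge [-0.2075 -0.3121] z 0.0664 F [-0.4 -0.6  0.8] w 0.4002094628929961 j7 0.17
[-0.207, -0.31, 0.01, 90.0] [ 2.   0.6 56.4] -0.6
```

View pics/s1.png

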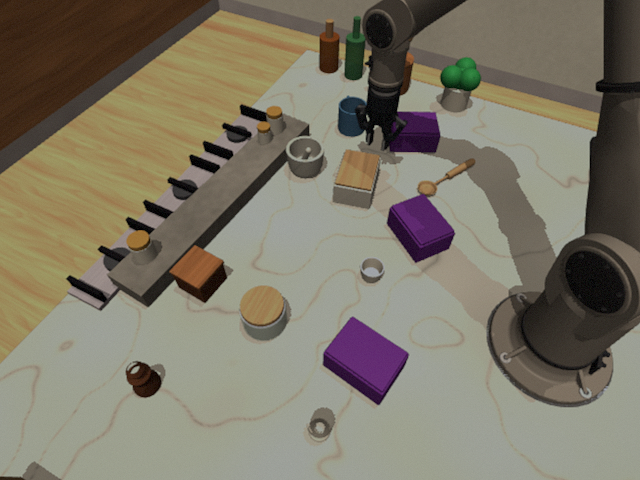

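The side view shows the fingers at (380,140), in the free space beside the tin's right end. They are clear of the mug and the purple box.

send_rows(slide=[[2,0,20],[2,0,40],[2,0,56],[2,0,56],[10,0,56],[18,0,56],[26,0,56],[34,0,56]], roll=[-0.5,-0.5,-0.5,-0.5,-0.5,-0.5,-0.5,-0.5], claw=[0.4,0.4,0.4,0.4,0.4,0.4,0.4,0.4])

```text
t: 2.15
eef_pos: [0.5203, -0.2878, 0.0128]
tool_rot: [0.001, 0.734, 0.679, 0.0]
contact_force: [0.1, -1.4, 0.2]
gripper_width: 0.401
grasp_force: 0.0
```

```bash
python3 go.py -.207 -.126 .01 90
```

```text
t 2.15 ledge [-0.2054 -0.2779] z 0.0128 F [ 0.1 -1.4  0.2] w 0.40098951483428824 j7 0.09
[-0.207, -0.126, 0.01, 90.0] [151.9  -1.9   2.6] -0.1
```

send_rows(slide=[[10,-1,1],[20,-2,2],[30,-2,2],[40,-2,2],[50,-2,2],[60,-2,2],[70,-2,2],[80,-2,2]], roll=[0,0,0,0,0,0,0,0], claw=[0.4,0.4,0.4,0.4,0.4,0.4,0.4,0.4])

```text
t: 2.82
eef_pos: [0.5237, -0.2072, 0.0093]
tool_rot: [0.0, 0.734, 0.679, 0.0]
contact_force: [0.2, -1.7, 0.7]
gripper_width: 0.399
grasp_force: 0.0
```

```bash
python3 go.py -.207 -.126 .01 90; cat > look.py <<'E'
import sys
from meas import *
from go import *
im=shot("top",sys.argv[1]);R=things(im);c,s=np.cos(A),np.sin(A)
for k,v in R.items(): print(k,"ledge",(np.array([[c,s],[-s,c]])@(np.array(v[:2])-O)).round(4),"rel yaw" if k=="tin" else "",np.round(v[2]-A,3) if k=="tin" else "","size",np.round(v[-2:],1))
E
python3 look.py t2.png
```

```text
t 2.82 ledge [-0.2081 -0.1972] z 0.0093 F [ 0.2 -1.7  0.7] w 0.39878915818314753 j7 -0.05
[-0.207, -0.126, 0.01, 90.0] [71.2  1.  -0.7] -0.1
tin ledge [-0.1996 -0.1179] rel yaw -0.001 size [123.5  88.5]
jar ledge [-0.2277  0.2237]   size [82.6 81.9]
saltbox ledge [-0.0578  0.2199]   size [79.  79.9]
```

View pics/t2.png

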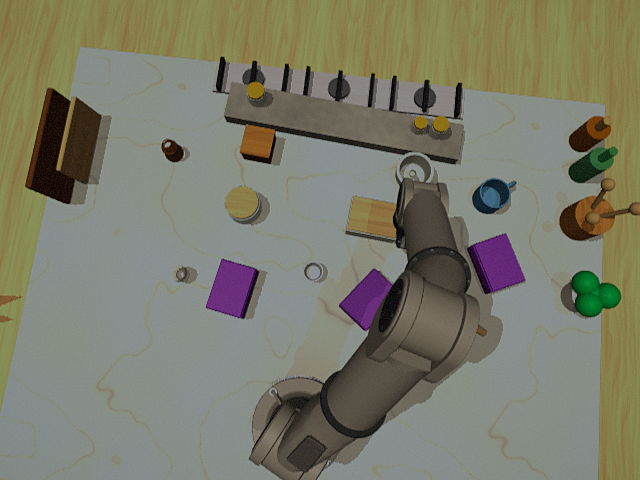

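The picture shows the tin at (375,217) lying flush on the fingers and square to the ledge (yaw about 0). Its full lid outline is visible and nothing else has moved. I'll push it 66 mm more, then back off and rise.

send_rows(slide=[[10,0,0],[20,0,0],[30,0,0],[40,0,0],[50,0,0],[59,0,0],[64,0,0],[66,0,0]], roll=[0,0,0,0,0,0,0,0], claw=[0.4,0.4,0.4,0.4,0.4,0.4,0.4,0.4])

```text
t: 3.53
eef_pos: [0.5288, -0.1408, 0.0093]
tool_rot: [-0.0, 0.733, 0.68, 0.0]
contact_force: [-0.5, -2.5, 1.4]
gripper_width: 0.4
grasp_force: 0.0
```

send_rows(slide=[[-10,0,0],[-22,0,0],[-25,0,-25],[-25,0,-60],[-25,0,-95],[-25,0,-110],[-25,0,-110],[-25,0,-110]], roll=[0,0,0,0,5,12,18,24], claw=[0.4,0.4,0.4,0.4,0.5,0.6,0.7,0.7])

```text
t: 4.2
eef_pos: [0.5273, -0.1698, 0.121]
tool_rot: [0.001, 0.861, 0.508, 0.001]
contact_force: [0.2, -0.2, -1.2]
gripper_width: 0.698
grasp_force: 0.0
```

```bash
python3 look.py t3.png; python3 go.py -.295 -.05 .12 0 -.295 -.05 .01 0
```

```text
tin ledge [-0.1997 -0.0507] rel yaw -0.001 size [123.2  88.8]
jar ledge [-0.2278  0.2237]   size [82.6 81.9]
saltbox ledge [-0.0577  0.2199]   size [79.  80.1]
t 4.25 ledge [-0.2079 -0.1595] z 0.1202 F [ 0.  -0.4 -0.2] w 0.7003210796942932 j7 -0.43
[-0.295, -0.05, 0.12, 0.0] [  62.6 -125.1   -0. ] 65.1
[-0.295, -0.05, 0.01, 0.0] [  62.6 -125.2  110. ] 65.1
```

send_rows(slide=[[8,-16,0],[16,-32,0],[24,-48,0],[32,-64,0],[40,-80,0],[48,-96,0],[56,-112,0],[63,-125,0]], roll=[7,14,21,28,35,42,49,56], claw=[0.7,0.7,0.7,0.7,0.7,0.7,0.7,0.7])

```text
t: 4.92
eef_pos: [0.4457, -0.0528, 0.1191]
tool_rot: [0.0, 0.999, 0.046, -0.0]
contact_force: [-1.0, 0.6, -0.4]
gripper_width: 0.695
grasp_force: 0.0
```

```bash
python3 go.py -.29 -.05 .01 0
```

```text
t 4.92 ledge [-0.2975 -0.0492] z 0.1191 F [-1.   0.6 -0.4] w 0.6948110546486267 j7 -1.53
[-0.29, -0.05, 0.01, 0.0] [  7.4   2.  109.1] 9.6
```

send_rows(slide=[[3,1,5],[7,2,15],[7,2,40],[7,2,65],[7,2,90],[7,2,107],[7,2,109],[7,2,109]], roll=[5,9.6,9.6,9.6,9.6,9.6,9.6,9.6], claw=[0.7,0.7,0.7,0.7,0.7,0.7,0.7,0.7])

```text
t: 5.58
eef_pos: [0.4531, -0.0547, 0.0095]
tool_rot: [0.0, 0.999, -0.035, -0.001]
contact_force: [0.0, -0.0, 1.0]
gripper_width: 0.702
grasp_force: 0.0
```

```bash
python3 go.py -.105 -.05 .01 0; python3 look.py t4.png
```

```text
t 5.58 ledge [-0.29   -0.0505] z 0.0095 F [ 0. -0.  1.] w 0.7016871454613156 j7 -1.69
[-0.105, -0.05, 0.01, 0.0] [185.    0.5  -1. ] 0.3
jar ledge [-0.2279  0.2236]   size [82.6 81.9]
saltbox ledge [-0.0576  0.2197]   size [79.  79.9]
```

View pics/t4.png

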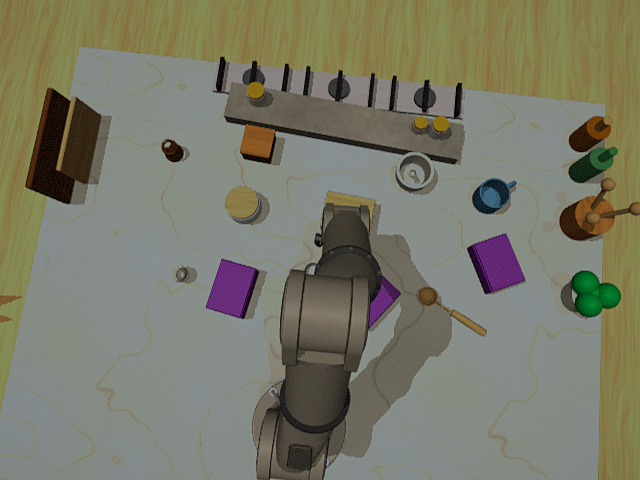

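The tin's lid is at (350,205), straight ahead of the gripper. The ramekin, just left of the wrist at (312,270), is untouched. Now I'll push to the ledge.

send_rows(slide=[[10,0,0],[20,0,0],[30,0,0],[40,0,0],[50,0,0],[60,0,0],[70,0,0],[80,0,0]], roll=[0,0,0,0,0,0,0,0], claw=[0.7,0.7,0.7,0.7,0.7,0.7,0.7,0.7])

```text
t: 6.3
eef_pos: [0.5346, -0.0594, 0.0102]
tool_rot: [0.0, 0.999, -0.035, -0.0]
contact_force: [-1.9, -0.1, 1.7]
gripper_width: 0.701
grasp_force: 0.0
```

send_rows(slide=[[10,0,0],[20,0,0],[30,0,0],[40,0,0],[50,0,0],[60,0,0],[68,0,0],[74,0,0]], roll=[0,0,0,0,0,0,0,0], claw=[0.7,0.7,0.7,0.7,0.7,0.7,0.7,0.7])

```text
t: 6.97
eef_pos: [0.6089, -0.0646, 0.0103]
tool_rot: [-0.0, 0.999, -0.035, 0.0]
contact_force: [-2.8, 0.3, 0.5]
gripper_width: 0.697
grasp_force: 0.0
```

send_rows(slide=[[4,0,0],[8,0,0],[12,0,0],[15,0,0],[18,0,0],[21,0,0],[23,0,0],[24,0,0]], roll=[0,0,0,0,0,0,0,0], claw=[0.7,0.7,0.7,0.7,0.7,0.7,0.7,0.7])

```text
t: 7.63
eef_pos: [0.6319, -0.0662, 0.0103]
tool_rot: [-0.0, 0.999, -0.035, 0.0]
contact_force: [-1.6, -0.2, 0.2]
gripper_width: 0.699
grasp_force: 0.0
```

```bash
python3 go.py -.105 -.05 .01 0; python3 look.py t5.png
```

```text
t 7.63 ledge [-0.1109 -0.0485] z 0.0103 F [-1.6 -0.2  0.2] w 0.6993437349401673 j7 -1.65
[-0.105, -0.05, 0.01, 0.0] [5.9 1.5 0.3] 0.3
jar ledge [-0.228   0.2237]   size [82.6 81.9]
saltbox ledge [-0.0578  0.2198]   size [78.9 80.2]
```

send_rows(slide=[[0.5,0,0],[1,0,0],[1.5,0,0],[2,0,0],[2.5,0,0],[3,0,0],[3.5,0,0],[4,0,0]], roll=[0,0,0,0,0,0,0,0], claw=[0.7,0.7,0.7,0.7,0.7,0.7,0.7,0.7])

```text
t: 8.35
eef_pos: [0.6339, -0.0663, 0.0099]
tool_rot: [-0.0, 0.999, -0.035, -0.002]
contact_force: [-7.5, 0.5, 3.0]
gripper_width: 0.701
grasp_force: 0.0
```

send_rows(slide=[[1,0,0],[2,0,0],[3,0,0],[4,0,0],[4,0,0],[4,0,0],[4,0,0],[4,0,0]], roll=[0,0,0,0,0,0,0,0], claw=[0.7,0.7,0.7,0.7,0.7,0.7,0.7,0.7])

```text
t: 9.02
eef_pos: [0.6338, -0.0658, 0.0088]
tool_rot: [-0.0, 0.999, -0.036, -0.006]
contact_force: [-16.0, 3.8, 6.5]
gripper_width: 0.698
grasp_force: 0.0
```

send_rows(slide=[[-5,0,0],[-12,0,0],[-24,0,0],[-40,0,-5],[-50,0,-30],[-55,0,-60],[-60,0,-90],[-60,0,-110]], roll=[0,0,0,0,0,0,0,0], claw=[0.7,0.7,0.7,0.7,0.7,0.7,0.7,0.7])

```text
t: 9.68
eef_pos: [0.5805, -0.0628, 0.1234]
tool_rot: [0.0, 0.999, -0.035, 0.002]
contact_force: [0.3, 0.1, -0.0]
gripper_width: 0.704
grasp_force: 0.0
```

```bash
python3 look.py t6.png;python3 go.py -.228 .305 .12 90 -.228 .305 .12 -90
```

```text
jar ledge [-0.2279  0.2236]   size [82.6 81.9]
saltbox ledge [-0.0577  0.2198]   size [79.  79.9]
t 9.73 ledge [-0.1597 -0.0489] z 0.1269 F [ 1.1 -0.1  2.5] w 0.7014801904199289 j7 -1.65
[-0.228, 0.305, 0.12, 90.0] [ -66.7 -354.3    6.3] -89.7
[-0.228, 0.305, 0.12, -90.0] [ -66.7 -354.3    6.3] 90.3
```

send_rows(slide=[[-5,-26,0],[-10,-52,0],[-15,-78,0],[-20,-104,0],[-25,-130,0],[-30,-156,0],[-35,-182,0],[-40,-208,0]], roll=[-6,-12,-18,-24,-30,-36,-42,-48], claw=[0.6,0.6,0.6,0.6,0.6,0.6,0.6,0.6])

```text
t: 10.4
eef_pos: [0.555, 0.1491, 0.1207]
tool_rot: [0.0, 0.926, 0.377, 0.001]
contact_force: [0.1, 0.3, 0.5]
gripper_width: 0.603
grasp_force: 0.0
```

```bash
python3 go.py -.228 .31 .12 90
```

```text
t 10.4 ledge [-0.2038  0.1604] z 0.1207 F [0.1 0.3 0.5] w 0.6027193051275306 j7 -1.31
[-0.228, 0.31, 0.12, 90.0] [  96.2 -117.1    0.8] -41.4
```

send_rows(slide=[[14,-17,0],[28,-34,0],[42,-51,0],[56,-68,0],[70,-85,0],[84,-102,0],[96,-117,0],[96,-117,0]], roll=[-6,-12,-18,-24,-30,-36,-41.4,-41.4], claw=[0.6,0.6,0.6,0.6,0.6,0.6,0.6,0.6])

```text
t: 11.07
eef_pos: [0.5415, 0.3044, 0.1209]
tool_rot: [-0.001, 0.732, 0.682, 0.002]
contact_force: [-1.1, 0.7, 1.5]
gripper_width: 0.606
grasp_force: 0.0
```

```bash
python3 go.py -.228 .31 .01 90; python3 look.py t7.png
```

```text
t 11.07 ledge [-0.229   0.3142] z 0.1209 F [-1.1  0.7  1.5] w 0.6058216040110762 j7 -0.92
[-0.228, 0.31, 0.01, 90.0] [ -4.8   0.8 110.9] 0.2
tin ledge [-0.0471 -0.0492] rel yaw 0.004 size [123.6  90.8]
saltbox ledge [-0.0578  0.2198]   size [78.9 80.2]
```

View pics/t7.png

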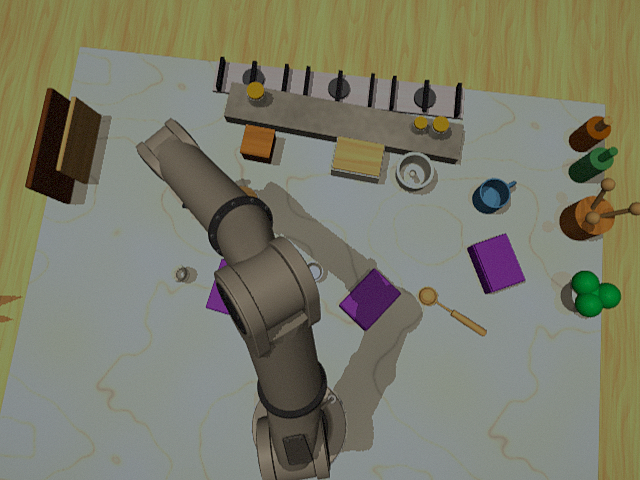

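The tin at (357,157) is flush on the stone: x is -0.047 and yaw is 0.004. It sits next to the mortar at (414,172) without touching it. Next is the jar, so I'll descend on its left side and push along the ledge.

send_rows(slide=[[-4,1,15],[-4,1,40],[-4,1,65],[-4,1,90],[-4,1,108],[-4,1,111],[-6,1,111],[-10,1,111]], roll=[0,0,0,0,0,0,0,0], claw=[0.6,0.6,0.6,0.6,0.6,0.6,0.6,0.6])

```text
t: 11.78
eef_pos: [0.5433, 0.2888, 0.0103]
tool_rot: [0.0, 0.735, 0.678, 0.001]
contact_force: [-0.6, 0.0, 1.0]
gripper_width: 0.599
grasp_force: 0.0
```

```bash
python3 go.py -.228 .15 .01 90
```

```text
t 11.78 ledge [-0.226   0.2988] z 0.0103 F [-0.6  0.   1. ] w 0.5985485823231177 j7 -0.98
[-0.228, 0.15, 0.01, 90.0] [-1.488e+02 -1.100e+00  1.000e-01] -0.3
```

send_rows(slide=[[-10,0,0],[-20,-1,0],[-30,-1,0],[-40,-1,0],[-50,-1,0],[-60,-1,0],[-70,-1,0],[-80,-1,0]], roll=[0,0,0,0,0,0,0,0], claw=[0.6,0.6,0.6,0.6,0.6,0.6,0.6,0.6])

```text
t: 12.45
eef_pos: [0.5359, 0.2099, 0.0106]
tool_rot: [-0.0, 0.735, 0.678, 0.002]
contact_force: [1.0, 5.6, 4.9]
gripper_width: 0.6
grasp_force: 2.5
```

```bash
python3 look.py t8.png; python3 go.py -.228 .142 .01 90
```

```text
tin ledge [-0.0471 -0.0492] rel yaw 0.001 size [123.9  90.6]
saltbox ledge [-0.0577  0.2199]   size [79.  79.9]
t 12.5 ledge [-0.2272  0.217 ] z 0.0105 F [-1.2  3.8  7.3] w 0.6043739550313455 j7 -0.89
[-0.228, 0.142, 0.01, 90.0] [-75.   -0.3   0.4] -0.4
```

send_rows(slide=[[-8,0,0],[-16,0,0],[-24,0,0],[-32,0,0],[-40,0,0],[-48,0,0],[-54,0,0],[-58,0,0]], roll=[0,0,0,0,0,0,0,0], claw=[0.6,0.6,0.6,0.6,0.6,0.6,0.6,0.6])

```text
t: 13.17
eef_pos: [0.5313, 0.1517, 0.0106]
tool_rot: [0.0, 0.735, 0.678, 0.002]
contact_force: [1.8, 6.0, 5.3]
gripper_width: 0.601
grasp_force: 2.0
```

```bash
python3 go.py -.228 .142 .01 90; python3 - <<'E'
from h import *
im=shot("side","s9.png")
cv2.imwrite("pics/s9c.png",cv2.resize(im[180:380,120:420],None,fx=2.5,fy=2.5)[:,:,::-1])
E
```

```text
t 13.17 ledge [-0.2276  0.1612] z 0.0106 F [1.8 6.  5.3] w 0.6012165792701412 j7 -0.81
[-0.228, 0.142, 0.01, 90.0] [-19.2  -0.3   0.5] -0.3
```

View pics/s9c.png

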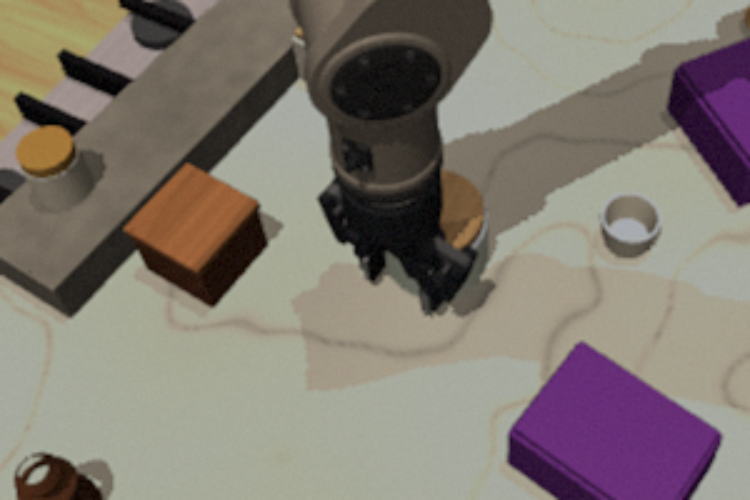

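The crop shows the jar upright ahead of the fingers, with its lid at crop (462,210), and clear of the salt box. I'll finish this leg and then retreat.

send_rows(slide=[[-6,0,0],[-11,0,0],[-15,0,0],[-17,0,0],[-18,0,0],[-18,0,0],[-10,0,0],[2,0,0]], roll=[0,0,0,0,0,0,0,0], claw=[0.6,0.6,0.6,0.6,0.6,0.6,0.6,0.6])

```text
t: 13.88
eef_pos: [0.5302, 0.1507, 0.0092]
tool_rot: [0.001, 0.736, 0.677, -0.001]
contact_force: [0.7, -0.3, -0.4]
gripper_width: 0.593
grasp_force: 0.0
```

send_rows(slide=[[10,0,0],[15,0,-20],[15,0,-50],[15,0,-80],[15,0,-110],[15,0,-110],[15,0,-110],[15,0,-110]], roll=[0,0,0,0,5,12,19,26], claw=[0.6,0.6,0.6,0.6,0.6,0.6,0.6,0.6])

```text
t: 14.55
eef_pos: [0.5316, 0.1686, 0.1198]
tool_rot: [0.0, 0.87, 0.493, 0.0]
contact_force: [-0.2, -0.6, 0.2]
gripper_width: 0.598
grasp_force: 0.0
```

```bash
python3 look.py t10.png; python3 go.py -.31 .09 .12 0
```

```text
tin ledge [-0.0471 -0.0493] rel yaw 0.004 size [123.7  90.8]
t 14.6 ledge [-0.2288  0.1782] z 0.1195 F [-0.9  0.7  0.2] w 0.6026474209147462 j7 -1.15
[-0.31, 0.09, 0.12, 0.0] [-115.4  -32.3   -0.5] 63.0
```

send_rows(slide=[[-15,-4,0],[-30,-8,0],[-45,-13,0],[-60,-17,0],[-75,-21,0],[-90,-25,0],[-104,-29,0],[-115,-32,0]], roll=[7,14,21,28,35,42,49,56], claw=[0.6,0.6,0.6,0.6,0.6,0.6,0.6,0.6])

```text
t: 15.27
eef_pos: [0.4442, 0.0849, 0.119]
tool_rot: [0.0, 1.0, 0.028, -0.001]
contact_force: [-0.0, 0.5, 0.3]
gripper_width: 0.6
grasp_force: 0.0
```

```bash
python3 look.py t11.png; python3 go.py -.305 .09 .01 0
```

```text
tin ledge [-0.0471 -0.0493] rel yaw 0.004 size [123.7  90.8]
saltbox ledge [-0.0576  0.2197]   size [79.  79.9]
t 15.32 ledge [-0.3109  0.0862] z 0.1187 F [-2.5 -1.7 -0.6] w 0.5979492198589087 j7 -1.91
[-0.305, 0.09, 0.01, 0.0] [  6.7  -3.2 108.7] 7.1
```

View pics/t11.png

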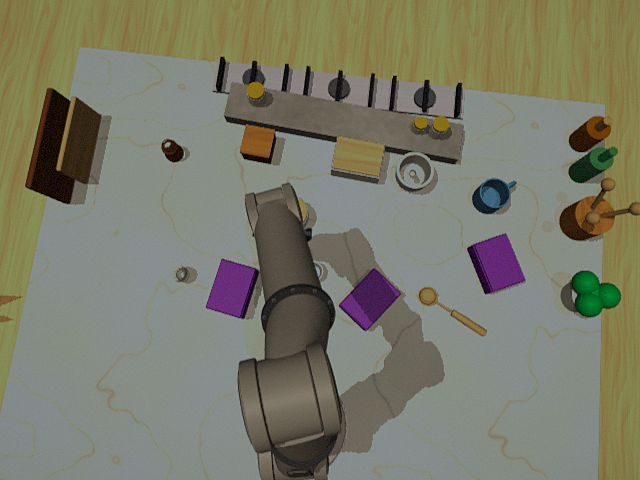

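The jar's lid peeks out at (303,210), right of the wrist. The tin is still flush and the ramekin at (320,270) is in place. I'll check the jar's position in the side view.

```bash
python3 - <<'E'
from meas import *
from go import O,A
im=shot("side","s12.png");m,cs=lids(im)
c,s=np.cos(A),np.sin(A);T=np.array([[c,s],[-s,c]])
for k in cs:
    a=cv2.contourArea(k)
    if a>300:
        P=ray("side",k[:,0,:],.072)[:,:2]-O; P=P@T.T
        if np.all(abs(P.mean(0)-[-.2,.1])<.15): print(a,"min",P.min(0).round(3),"max",P.max(0).round(3),"circ",cv2.minEnclosingCircle(P.astype(np.float32)))
E
```

```text
1171.5 min [-0.098  0.181] max [-0.018  0.262] circ ((-0.058370478451251984, 0.2218463271856308), 0.05285194143652916)
997.5 min [-0.269  0.054] max [-0.185  0.138] circ ((-0.227406844496727, 0.09621187299489975), 0.043151166290044785)
```

send_rows(slide=[[2,-3,5],[4,-7,15],[5,-7,40],[5,-7,65],[5,-7,90],[5,-7,107],[5,-7,109],[5,-7,109]], roll=[4,7,7,7,7,7,7,7], claw=[0.6,0.6,0.6,0.6,0.6,0.6,0.6,0.6])

```text
t: 16.03
eef_pos: [0.4497, 0.0934, 0.0094]
tool_rot: [0.0, 1.0, -0.029, -0.001]
contact_force: [0.5, -0.1, 0.4]
gripper_width: 0.598
grasp_force: 0.0
```

```bash
python3 go.py -.1 .093 .01 0
```

```text
t 16.03 ledge [-0.3045  0.0969] z 0.0094 F [ 0.5 -0.1  0.4] w 0.5980105654779722 j7 -2.08
[-0.1, 0.093, 0.01, 0.0] [204.5   7.3  -1.1] 1.0
```

send_rows(slide=[[8,1,0],[16,1,0],[26,1,0],[36,2,0],[46,2,0],[56,3,0],[66,3,0],[76,4,0]], roll=[1,1,1,1,1,1,1,1], claw=[0.6,0.6,0.6,0.6,0.6,0.6,0.6,0.6])

```text
t: 16.7
eef_pos: [0.5247, 0.084, 0.0109]
tool_rot: [0.0, 0.999, -0.04, -0.002]
contact_force: [-9.2, 2.0, 8.3]
gripper_width: 0.6
grasp_force: 4.1
```

send_rows(slide=[[10,0,0],[20,0,0],[30,0,0],[40,0,0],[50,0,0],[60,0,0],[70,0,0],[80,0,0]], roll=[0,0,0,0,0,0,0,0], claw=[0.6,0.6,0.6,0.6,0.6,0.6,0.6,0.6])

```text
t: 17.37
eef_pos: [0.605, 0.0773, 0.0109]
tool_rot: [0.0, 0.999, -0.04, -0.001]
contact_force: [-8.1, 0.7, 6.3]
gripper_width: 0.605
grasp_force: 3.6
```

```bash
python3 go.py -.1 .093 .01 0
```

```text
t 17.37 ledge [-0.1485  0.0925] z 0.0109 F [-8.1  0.7  6.3] w 0.6050662057591925 j7 -1.96
[-0.1, 0.093, 0.01, 0.0] [48.5 -0.7  0.8] -0.3
```

send_rows(slide=[[7,0,0],[14,0,0],[20,0,0],[26,0,0],[31,0,0],[35,0,0],[38,0,0],[40,0,0]], roll=[0,0,0,0,0,0,0,0], claw=[0.6,0.6,0.6,0.6,0.6,0.6,0.6,0.6])

```text
t: 18.03
eef_pos: [0.645, 0.0741, 0.0109]
tool_rot: [0.0, 0.999, -0.04, -0.001]
contact_force: [-7.6, 0.1, 7.3]
gripper_width: 0.6
grasp_force: 3.6
```

send_rows(slide=[[0.5,0,0],[1,0,0],[1.5,0,0],[2,0,0],[2.5,0,0],[3,0,0],[3.5,0,0],[4,0,0]], roll=[0,0,0,0,0,0,0,0], claw=[0.6,0.6,0.6,0.6,0.6,0.6,0.6,0.6])

```text
t: 18.7
eef_pos: [0.6486, 0.0738, 0.011]
tool_rot: [0.0, 0.999, -0.04, -0.001]
contact_force: [-7.9, 1.0, 6.4]
gripper_width: 0.601
grasp_force: 3.7
```

```bash
python3 go.py -.1 .093 .01 0
```

```text
t 18.7 ledge [-0.1048  0.0924] z 0.011 F [-7.9  1.   6.4] w 0.6009255159199467 j7 -1.94
[-0.1, 0.093, 0.01, 0.0] [ 4.8 -0.6  1. ] -0.3
```

Not at the stone yet, as the force is unchanged. I'll keep going slowly.

send_rows(slide=[[0.5,0,0],[1,0,0],[1.5,0,0],[2,0,0],[2.5,0,0],[3,0,0],[3.5,0,0],[4,0,0]], roll=[0,0,0,0,0,0,0,0], claw=[0.6,0.6,0.6,0.6,0.6,0.6,0.6,0.6])

```text
t: 19.37
eef_pos: [0.6525, 0.0735, 0.011]
tool_rot: [0.0, 0.999, -0.04, -0.001]
contact_force: [-6.3, 1.0, 6.8]
gripper_width: 0.598
grasp_force: 3.6
```

send_rows(slide=[[0.5,0,0],[1,0,0],[1.5,0,0],[2,0,0],[2.5,0,0],[3,0,0],[3,0,0],[3,0,0]], roll=[0,0,0,0,0,0,0,0], claw=[0.6,0.6,0.6,0.6,0.6,0.6,0.6,0.6])

```text
t: 20.03
eef_pos: [0.6557, 0.0733, 0.0109]
tool_rot: [0.0, 0.999, -0.04, -0.001]
contact_force: [-5.8, 0.1, 6.4]
gripper_width: 0.6
grasp_force: 3.5
```

```bash
cat > side.py <<'E'
from meas import *
from go import O,A
im=shot("side","s13.png");m,cs=lids(im)
c,s=np.cos(A),np.sin(A);T=np.array([[c,s],[-s,c]])
for k in cs:
    if cv2.contourArea(k)>150:
        P=(ray("side",k[:,0,:],.072)[:,:2]-O)@T.T
        if np.all(abs(P.mean(0)-[-.07,.07])<.2): print(cv2.boundingRect(k),"min",P.min(0).round(3),"max",P.max(0).round(3),"circ",np.round(np.r_[cv2.minEnclosingCircle(P.astype(np.float32))[0]],3))
E
python3 side.py; python3 go.py
```

```text
(170, 246, 52, 42) min [-0.098  0.181] max [-0.019  0.261] circ [-0.058  0.222]
(126, 230, 23, 19) min [0.072 0.21 ] max [0.121 0.259] circ [0.096 0.234]
(211, 210, 20, 27) min [-0.063  0.072] max [-0.004  0.137] circ [-0.032  0.103]
(257, 162, 40, 41) min [-0.092 -0.111] max [-0.003 -0.003] circ [-0.047 -0.057]
t 20.08 ledge [-0.0977  0.0924] z 0.011 F [-6.8  0.9  5.6] w 0.6011571328261872 j7 -1.93
```

send_rows(slide=[[0.5,0,0],[1,0,0],[1.5,0,0],[2,0,0],[2.5,0,0],[3,0,0],[3,0,0],[3,0,0]], roll=[0,0,0,0,0,0,0,0], claw=[0.6,0.6,0.6,0.6,0.6,0.6,0.6,0.6])

```text
t: 20.75
eef_pos: [0.6587, 0.073, 0.011]
tool_rot: [-0.0, 0.999, -0.04, -0.001]
contact_force: [-7.5, 0.3, 5.8]
gripper_width: 0.599
grasp_force: 3.5
```

send_rows(slide=[[0.5,0,0],[1,0,0],[1.5,0,0],[2,0,0],[2.5,0,0],[3,0,0],[3,0,0],[3,0,0]], roll=[0,0,0,0,0,0,0,0], claw=[0.6,0.6,0.6,0.6,0.6,0.6,0.6,0.6])

```text
t: 21.42
eef_pos: [0.6587, 0.073, 0.0109]
tool_rot: [0.0, 0.999, -0.04, -0.004]
contact_force: [-16.5, 0.8, 15.4]
gripper_width: 0.598
grasp_force: 6.2
```

```bash
python3 side.py; python3 go.py
```

```text
(172, 246, 50, 42) min [-0.098  0.181] max [-0.018  0.261] circ [-0.058  0.222]
(126, 230, 23, 19) min [0.072 0.21 ] max [0.121 0.259] circ [0.096 0.234]
(210, 210, 19, 27) min [-0.059  0.073] max [-0.002  0.139] circ [-0.028  0.106]
(255, 162, 42, 43) min [-0.092 -0.111] max [-0.003  0.005] circ [-0.048 -0.053]
t 21.47 ledge [-0.0947  0.0923] z 0.0109 F [-16.5   0.3  14.4] w 0.5997573933159153 j7 -1.93
```

The jar is seated: the tool has stopped and the force has doubled. I'll back straight off and rise.

send_rows(slide=[[-3,0,0],[-6,0,0],[-12,0,0],[-22,0,0],[-35,0,0],[-50,0,-10],[-65,0,-35],[-80,0,-60]], roll=[0,0,0,0,0,0,0,0], claw=[0.6,0.6,0.6,0.6,0.6,0.6,0.6,0.6])

```text
t: 22.13
eef_pos: [0.5814, 0.0789, 0.0701]
tool_rot: [0.0, 0.999, -0.04, -0.001]
contact_force: [0.7, 0.4, 0.3]
gripper_width: 0.597
grasp_force: 0.0
```

send_rows(slide=[[-15,0,-25],[-30,0,-50],[-45,0,-75],[-60,0,-90],[-75,0,-100],[-90,0,-110],[-95,0,-120],[-95,0,-120]], roll=[0,0,0,0,0,0,0,0], claw=[0.6,0.6,0.6,0.6,0.6,0.6,0.6,0.6])

```text
t: 22.8
eef_pos: [0.4885, 0.0872, 0.1925]
tool_rot: [-0.0, 0.999, -0.04, 0.002]
contact_force: [0.4, 0.3, 0.1]
gripper_width: 0.603
grasp_force: 0.0
```

```bash
python3 look.py t14.png; python3 side.py; python3 go.py
```

```text
tin ledge [-0.0471 -0.0493] rel yaw 0.005 size [123.7  90.8]
jar ledge [-0.0456  0.0935]   size [82.6 81.6]
saltbox ledge [-0.0575  0.2201]   size [79.  79.9]
(170, 246, 51, 42) min [-0.098  0.181] max [-0.018  0.261] circ [-0.058  0.222]
(126, 230, 24, 19) min [0.072 0.21 ] max [0.121 0.259] circ [0.096 0.234]
(210, 208, 39, 30) min [-0.086  0.049] max [-0.002  0.137] circ [-0.044  0.093]
(238, 162, 51, 46) min [-0.093 -0.111] max [-0.003  0.016] circ [-0.048 -0.048]
t 22.9 ledge [-0.2649  0.0933] z 0.1908 F [-0.5 -0.  -0.7] w 0.6018477048603715 j7 -2.0
```

View pics/t14.png

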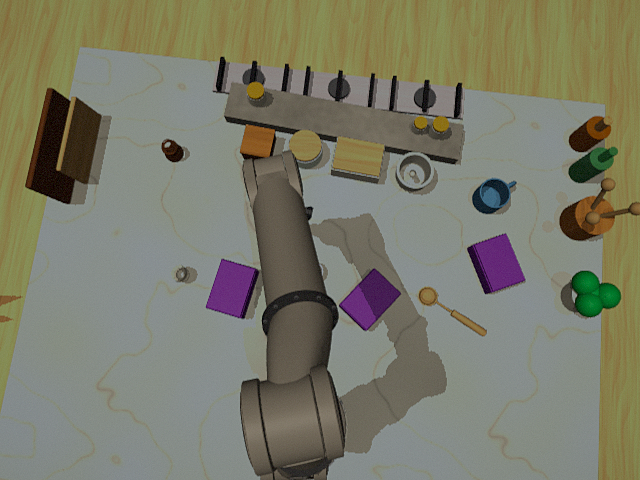

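The picture shows the tin at (357,157) and the jar at (306,147), both against the ledge between the salt box (259,140) and the mortar (414,172). The other bystanders are in place and the arm touches nothing.

```bash
python3 -c "
from station import bot
print(bot.hand_in())"
```

```text
the job is handed in; nothing more can be done
None
```

I handed the job in: tin and jar stand flush against the ledge between mortar and salt box (tin x −47.1 mm, skew 0.005 rad; jar x −45.6 mm), and no bystander visibly moved; no verdict was returned.

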